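Clip a label holder onto the paint shelf and hold it home

TASK

Take the spare label holder off the rim of the grey bin and hook it over the front lip of the paint shelf, label plate in front and tongue behind the lip, on the right-hand side (seen from the robot) of the label holder that is already there. Slide it along the lip until you feel it butt against that one, press it down fully home on the lip, and finish while still holding it there, pressed down firmly (about 10 N) and not let go; leave the jars on the shelf and the things on the table as they stand.

Things in the scene. Friction and masses are not known exactly. Their poses are not given: they have to be found in the camera images.
- holder_grip (a point): Centre of the grip bar of the loose spare label holder (white plastic, 36 to 63 g, an upside-down U in section). Bar: 70 mm wide (y), 14 mm thick (x), 20 mm high; this point is 10 mm above its underside. x points from the label plate to the tongue, z up. It starts hooked on the bin's front rim, plate outside. Grip the bar across its thickness, from above.
- label_face (a point): Middle of the front face of the spare holder's label plate (carries a blank card). The plate hangs under the bar's front (-x) edge, 70 mm wide, 3 mm thick, reaching 44 mm below the bar's underside. This point is 7 mm in front of (-x) and 31 mm below the bar's centre; axes as the bar's.
- tongue_tip (a point): Lower end of the spare holder's tongue, which hangs under the bar's back (+x) edge, 50 mm wide, 3 mm thick, reaching 30 mm below the bar's underside; its last 8 mm are bent back to +x as a lead-in. Between plate and tongue is an 8 mm gap, centred under the bar, that takes the lip. This point: 9 mm behind and 40 mm below the bar's centre.
- bin: Grey plastic bin, open on top, fixed, 120 (x) by 160 (y) by 75 mm high, walls 3 mm, a few erasers low in its back half (below 20 mm). Origin: centre of its underside. Its front wall, whose rim carries the spare holder, is on its -x side, the wall's middle 58.5 mm from the origin. The bin may stand left or right of the shelf.
- paint_shelf: Bench-top paint shelf, fixed: plywood ends, grey sheet-steel tray 140 mm deep (x), 380 mm wide (y) over the ends. Origin: centre of its underside; its front is on its -x side. Tray floor 58 mm above the table; the upturned front lip is 2.5 mm thick and 356 mm long (y), its top edge 98 mm above the table. The ends are 94 mm high in front.
- lip_mid (a point): Middle of the top edge of the shelf's front lip, halfway through its thickness. x points back into the shelf, y left along the lip, z up. A holder is home when the underside of its bar rests on this edge: its bar's centre is then 10 mm above it. The lip is rigid: the stop is felt within about 1 mm.
- fixed_holder: The label holder already on the lip, of the same shape and size as the spare one, firmly fixed and home; axes as the shelf's. Origin: on the underside of its bar (at the lip's top edge), in the middle of its width and thickness. The spare one goes on its -y side (right, seen from the robot): butted together their centres are 70 mm apart.
- paint_jar_a: Paint jar, loose bystander, 48 mm diameter, 62 mm high, standing at the back of the shelf tray, 58 mm or more behind the lip. Origin: centre of its underside.
- paint_jar_b: Paint jar, loose bystander, 48 mm diameter, 62 mm high, standing at the back of the shelf tray, 58 mm or more behind the lip. Origin: centre of its underside.
- paint_jar_c: Paint jar, loose bystander, 48 mm diameter, 62 mm high, standing at the back of the shelf tray, 58 mm or more behind the lip. Origin: centre of its underside.
- paint_jar_d: Paint jar, loose bystander, 48 mm diameter, 62 mm high, standing at the back of the shelf tray, 58 mm or more behind the lip. Origin: centre of its underside.
- water_cup: Clear plastic cup, loose bystander on the table, rim diameter 68 mm, 85 mm high. Origin: centre of its underside.
- glue_stick: Glue stick standing upright on the table, loose bystander, 28 mm diameter, 88 mm high. Origin: centre of its underside.
- tape_roll: Roll of paper tape lying flat on the table, loose bystander, 68 mm diameter, 19 mm high. Origin: centre of its underside.
Mind the look-alikes: they are no part of the job. Leave any black, green or yellow look-alike of the part that bears holder_grip alone.

How it is judged:
By the outcome, as a careful person would: the job done as asked, in the order asked, and still so for the second after the job is handed in, while the arm keeps its last pose, push and grip.
It also fails if it takes over 45 s, if anything falls off the work surface, if the arm or the gripper's body presses on something with over 40 N, if the wrist force passes 120 N, or if a joint passes its speed limit or range.

ROBOT

A 6-joint arm with a two-finger parallel gripper is mounted at the origin on the work surface. World frame = base frame: x ahead of the robot, y to its left, z up, the work surface at z = 0. Lengths are in m, angles in rad, forces in N, time in s.
With the tool pointing down it reaches from about 0.25 to 0.775 m from the base axis. Payload 4 kg.
Tool frame: the origin (TCP) lies on the front face of the gripper's body, between the roots of the fingers; the fingertips stand 73 mm ahead of it and the grasp point (between the pads) lies 54 mm ahead of it; z points along the fingers, y is the direction in which the jaws open and shut (so a half turn about z gives the same grasp; the last joint's range is limited). The gripper opens to 85 mm and grips with 20 to 120 N. Pads are 22 mm wide; open, the fingers measure 114 mm over their backs; the gripper's body (76 mm by 85 mm) begins 54 mm behind the grasp point. The pads swing forward as they close: fully open they stand 13 mm farther back than shut.
Start: joints at [-1.299, 0.087, 1.371, -0, 1.684, -0.103], TCP at [0.201, -0.512, 0.304] pointing down, gripper open.
Joint ranges: [-3.1, 3.1], [-0.76, 2.03], [0.27, 2.55], [-1.08, 4.22], [0.17, 2.65], [-2.57, 2.57]. Speed limits (rad/s): [2.79, 2.79, 3.14, 3.14, 3.14, 3.14].

INTERFACE

Orientations are given as [roll, pitch, yaw] about the fixed x, y, z axes, in that order (R = Rz(yaw) Ry(pitch) Rx(roll)).
In Python, from workcell import bot, command_gripper, kin, sensors, capture, job, nets gives the robot as it stands. Calls block until the motion is done:
- bot.reach(position, orientation): joint-space move of the TCP to a pose.
- bot.move_l(position, attitude=None, feed=0.15): straight line of the TCP; attitude=None keeps the orientation; feed is the mean speed in m/s.
- bot.move_joints(angles): joint-space move.
- command_gripper(opening, f_grip=None): finger opening in m; f_grip is the grip in N (None keeps the last); returns when the fingers have stopped.
- bot.sleep(seconds).
- kin.ik(position, orientation): joint angles nearest the present ones, or None.
- sensors.observe(): the state.
- capture(name): name is "scene" or "top"; returns a dict with "pixels" (400x640x3 uint8, blue, green, red), "K" (3x3 intrinsics, pixels), "camera_from_world" (4x4, takes a point from world to camera coordinates). Camera axes: x right, y down, z forward; pixel columns grow to the right and rows downward; lengths in m; the calibration is good to about 2 mm. A picture is of the moment at which its call begins. There is no depth.
A pose or a line that the arm cannot do raises bot.MotionError and nothing moves.
- job.job_done(): hands the job in, once; it reports no verdict.
Trained networks look in a picture, given as the dict that the camera call returned (one of the last four; its "shot" number tells which), for a name from the list of things; names that differ only in an ending like _2 or _b are one class to them, and where a whole thing is asked for, a point or a joint stands for the part that bears it (a point fixed in the world has none). Each returns a list of dicts, best first, with "p" (0 to 1); they miss things now and then, are a little off and sometimes report something else, mostly with a low value. They report only what shows in the picture. A call takes as long as a camera call. They do not tell look-alikes from the thing itself.
- nets.search_frame(label, picture): "xy" ([column, row] in pixels, amid what is visible of it).
The state is a dict: "t": time; "joint_pos": joint angles; "joint_velocities": joint speeds; "joint_efforts": joint torques, N m; "position": TCP position; "orientation": TCP orientation; "contact_force": force on the tool from outside, world axes, zero at the start; "moment": the same for the moment, N m; "width": finger opening in m.
Only numpy, scipy, OpenCV 4.12 (cv2) and the standard library are available. Lean on these libraries where they do the work, as an engineer would, in place of code of your own. Each camera call takes 0.05 s, during which the arm holds its last target. There are 200 camera calls.

## Working session

There is one attempt and no reset: what is moved stays moved. The work goes in short steps, each a Python script; the robot and the scene stay as the last script left them, time stands still between calls to the robot, and variables do not carry over. Pictures are saved under pics/ and viewed, about 8 in all and at most 12, crops included, and the job is handed in when it is done.

```bash
mkdir -p pics; ls; cat > h.py <<'E'
import numpy as np, cv2
from workcell import bot, command_gripper, kin, sensors, capture, job, nets
def proj(p,c):
    q=c["camera_from_world"]@np.append(p,1); u=c["K"]@q[:3]; return u[:2]/u[2]
def onplane(uv,c,z):
    T=c["camera_from_world"]; R=T[:3,:3]; o=-R.T@T[:3,3]
    d=R.T@np.linalg.solve(c["K"],[uv[0],uv[1],1]); return o+d*(z-o[2])/d[2]
E
python3 - <<'E'
from h import *
import pickle
for n in("scene","top"):
    c=capture(n); cv2.imwrite(f"pics/{n}0.png",c["pixels"]); pickle.dump(c,open(n+"0.pkl","wb"))
    T=c["camera_from_world"]; print(n,(-T[:3,:3].T@T[:3,3]).round(3), c["K"][0,0])
    for l in("holder_grip","label_face","tongue_tip","bin","paint_shelf","fixed_holder","paint_jar_a","water_cup","glue_stick","tape_roll"):
        print(l,[(np.round(d["xy"]).astype(int).tolist(),round(d["p"],2)) for d in nets.search_frame(l,c)])
print(sensors.observe())
E
```

```text
pics
scene [1.294 0.852 0.83 ] 417.3615457163499
holder_grip [([461, 249], 0.82), ([398, 221], 0.51)]
label_face [([414, 226], 0.74), ([396, 220], 0.61), ([373, 209], 0.59), ([268, 236], 0.26)]
tongue_tip [([462, 246], 0.92), ([417, 225], 0.71), ([396, 224], 0.64)]
bin [([380, 239], 0.6), ([280, 211], 0.26)]
paint_shelf [([266, 237], 0.59), ([294, 233], 0.35)]
fixed_holder [([283, 208], 0.73), ([395, 222], 0.3)]
paint_jar_a [([273, 228], 0.78), ([229, 206], 0.62), ([294, 235], 0.58)]
water_cup [([327, 205], 0.69)]
glue_stick [([272, 188], 0.7), ([280, 211], 0.49), ([398, 222], 0.48), ([292, 232], 0.48)]
tape_roll [([303, 198], 0.68)]
top [0.214 0.083 1.416] 515.2026117900824
holder_grip [([222, 254], 0.77), ([171, 304], 0.74), ([283, 284], 0.6), ([233, 297], 0.57), ([367, 132], 0.17)]
label_face [([284, 285], 0.91), ([233, 297], 0.83), ([226, 255], 0.59)]
tongue_tip [([233, 299], 0.93), ([282, 286], 0.88), ([172, 306], 0.85), ([225, 255], 0.51), ([302, 139], 0.39)]
bin [([234, 234], 0.89)]
paint_shelf [([323, 144], 0.79), ([233, 233], 0.64)]
fixed_holder [([329, 168], 0.86), ([325, 1
[... 177 characters left out ...]
 [([364, 221], 0.55)]
{'t': 1.1, 'joint_pos': array([-1.29915222e+00,  8.72093379e-02,  1.37069677e+00,  2.12781582e-05,
        1.68361869e+00, -1.03113832e-01]), 'joint_velocities': array([ 0.00118734, -0.00075554,  0.00089822,  0.00071896, -0.00020304,
        0.00182342]), 'joint_efforts': array([ 2.16554501e-03, -3.51731086e+01, -3.13467050e+01,  2.21930968e-04,
        3.06532011e-04, -5.27045970e-06]), 'position': array([ 0.20132166, -0.51183781,  0.30393741]), 'orientation': array([ 3.14152298e+00, -1.40454024e-05,  3.74760335e-01]), 'contact_force': array([-0.02130603, -0.17719288, -0.24642967]), 'moment': array([ 0.02863033, -0.01560671,  0.03839284]), 'width': 0.08533654097544079}
```

View crops.

```bash
python3 - <<'E'
import cv2
a=cv2.imread("pics/top0.png")[90:330,130:430]; cv2.imwrite("pics/t1.png",cv2.resize(a,None,fx=2.5,fy=2.5,interpolation=cv2.INTER_CUBIC))
a=cv2.imread("pics/scene0.png")[160:280,200:500]; cv2.imwrite("pics/s1.png",cv2.resize(a,None,fx=2.6,fy=2.6,interpolation=cv2.INTER_CUBIC))
E
```

```text
(no output)
```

View pics/t1.png

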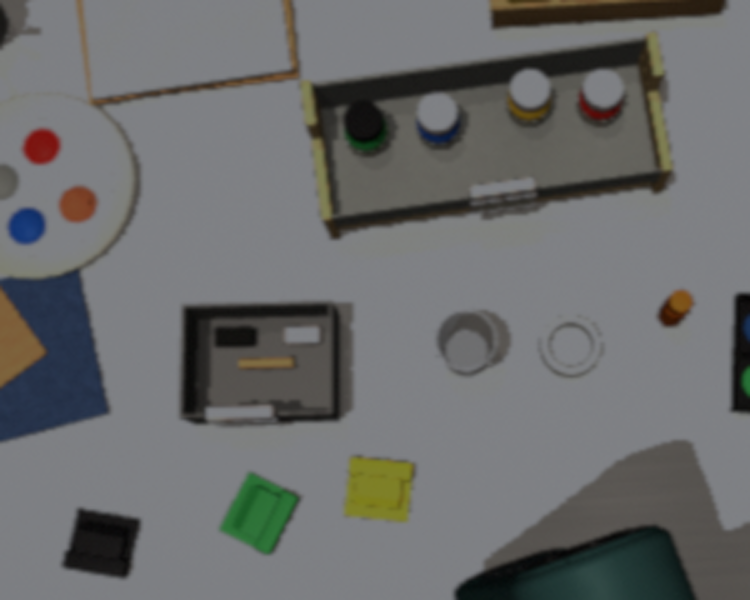

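View pics/s1.png

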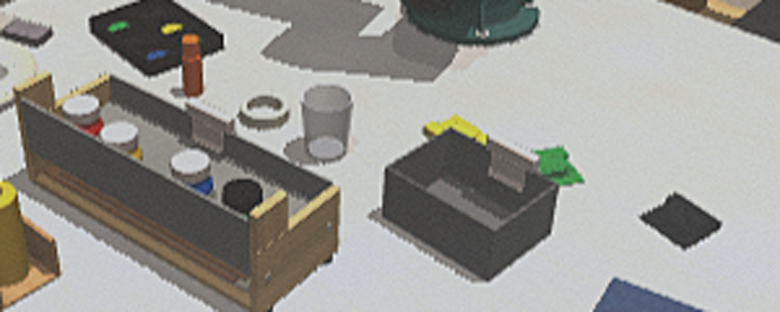

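Top view: the look-alikes are black (171,304), green (233,296) and yellow (282,286), all flat on the table. The white holder on the bin's front rim (226,255) is the spare one. The white one on the lip (331,166) is the fixed one. The bin is left of the shelf. Close crops next, with measurements.

```bash
python3 - <<'E'
from h import *
import pickle
c=pickle.load(open("top0.pkl","rb")); im=c["pixels"]
def crop(cx,cy,w=40,h=24,s=10): return cv2.resize(im[cy-h//2:cy+h//2,cx-w//2:cx+w//2],None,fx=s,fy=s,interpolation=cv2.INTER_NEAREST)
cv2.imwrite("pics/t2.png",np.vstack([crop(226,252),crop(331,166)]))
g=im.min(2)
for (cx,cy),z in (((226,254),.095),((331,166),.118)):
    w=g[cy-8:cy+9,cx-20:cx+21]
    print(z,w.max(1), w.max(0))
    m=np.zeros_like(g); m[cy-8:cy+9,cx-20:cx+21]=(w>150)
    ys,xs=np.nonzero(m); r=cv2.minAreaRect(np.c_[xs,ys].astype(np.float32)); b=cv2.boxPoints(r); print(r)
    print(np.array([onplane(p,c,z)[:2] for p in b]).round(4).tolist(), onplane((xs.mean(),ys.mean()),c,z).round(4))
# coarse geometry: lip ends, bin corners from crop px
f=lambda u,v:(130+u/2.5,90+v/2.5)
for nm,p,z in (("lipL",(333,220),.098),("lipR",(655,184),.098),("binFL",(183,417),.075),("binFR",(336,417),.075),("binBL",(187,306),.075),("binBR",(335,306),.075),("cup",(485,325),.085),("glue",(681,300),.088)):
    print(nm,onplane(f(*p),c,z)[:2].round(3))
E
```

```text
0.095 [ 80  80  80  80  79  80 109 126 127 127 126 116  95 103 123 126 127] [126 127 127 126 126 126 126 126 127 126 127 127 127 127 126 126 126 126
 127 127 126 126 126 126 126 126 126 127 127 127 127 127 127 127 126 126
 126 127 127 126 127]
((0.0, 0.0), (0.0, 0.0), 0.0)
[[1.147, 0.9491], [1.147, 0.9491], [1.147, 0.9491], [1.147, 0.9491]] [nan nan nan]
0.118 [ 95  94  98 120 126 127 127 127 127 125 111  84  83 118 127 127 127] [ 94  93  93  94  94  95  99 115 124 126 127 127 126 127 126 127 127 127
 127 127 126 127 127 127 126 127 126 126 127 127 127 125 115  97 107 121
 126 127 126 127 127]
((0.0, 0.0), (0.0, 0.0), 0.0)
[[1.1308, 0.934], [1.1308, 0.934], [1.1308, 0.934], [1.1308, 0.934]] [nan nan nan]
lipL [0.571 0.218]
lipR [ 0.589 -0.125]
binFL [0.376 0.385]
binFR [0.366 0.226]
binBL [0.493 0.379]
binBR [0.483 0.222]
cup [0.451 0.065]
glue [ 0.464 -0.142]<stdin>:12: RuntimeWarning: Mean of empty slice.
  ret = ret.dtype.type(ret / rcount)
```

View pics/t2.png

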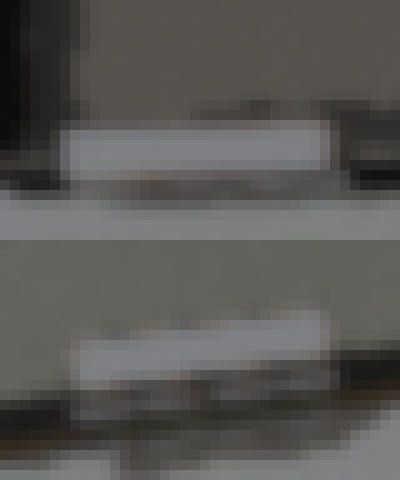

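```bash
cat >> h.py <<'E'
def bar(c,uv,z,hw=(18,7),lo=100,hi=122):
    """centre (x,y) and yaw of a bar's bright top face near pixel uv, via weighted PCA on the plane z"""
    g=c["pixels"].min(2).astype(float); u0,v0=map(int,uv); P=[];W=[]
    lab=cv2.connectedComponents((g>(lo+hi)/2).astype(np.uint8),connectivity=4)[1]; k=lab[v0,u0]
    core=cv2.dilate((lab==k).astype(np.uint8),np.ones((3,3)))
    for v in range(v0-hw[1],v0+hw[1]+1):
        for u in range(u0-hw[0],u0+hw[0]+1):
            w=np.clip((g[v,u]-lo)/(hi-lo),0,1)*core[v,u]
            if w>0: P.append(onplane((u,v),c,z)[:2]);W.append(w)
    P=np.array(P);W=np.array(W);m=W@P/W.sum();C=np.cov(P.T,aweights=W);e,V=np.linalg.eigh(C)
    d=V[:,1]*np.sign(V[1,1]); return m,np.arctan2(-d[0],d[1]),np.sqrt(12*e[::-1])
def show(c,name,x0,y0,x1,y1,s): cv2.imwrite("pics/"+name,cv2.resize(cv2.convertScaleAbs(c["pixels"][y0:y1,x0:x1],alpha=1.7),None,fx=s,fy=s,interpolation=cv2.INTER_CUBIC))
E
python3 - <<'E'
from h import *
import pickle
c=pickle.load(open("top0.pkl","rb"));s=pickle.load(open("scene0.pkl","rb"));g=c["pixels"].min(2).astype(float)
print("spare",bar(c,(225,254),.095)); print("fixed",bar(c,(331,165),.118))
# lip line: darkest-gradient tray->lip, per column away from holder
def edge(cols,v0f,z,n=5):
    pts=[]
    for u in cols:
        v0=v0f(u); r=np.arange(int(v0)-n,int(v0)+n+1); d=-np.diff(g[r,u]); k=d.argmax(); kk=slice(max(k-1,0),k+2)
        pts.append(onplane((u,(r[:-1][kk]+.5)@d[kk].clip(0)/d[kk].clip(0).sum()),c,z)[:2])
    p=np.array(pts); vx,vy,x,y=cv2.fitLine(p.astype(np.float32),cv2.DIST_HUBER,0,.001,.001).ravel(); 
    if vy<0: vx,vy=-vx,-vy
    return np.arctan2(-vx,vy),(x,y)
lip=lambda u:178-(u-263)*14.4/129
print("lip",edge([*range(268,314),*range(348,388)],lip,.098))
fx=lambda u:256
print("binrim",edge(range(242,260),lambda u:255,.075), edge(range(208,260),lambda u:212,.075))
for P,yaw,zt in (((bar(c,(225,254),.095))[0],bar(c,(225,254),.095)[1],.095),((bar(c,(331,165),.118))[0],bar(c,(331,165),.118)[1],.118)):
    R=np.array([[np.cos(yaw),-np.sin(yaw)],[np.sin(yaw),np.cos(yaw)]])
    for cc in(c,s):
        for sx in(-7,7):
            q=[tuple(np.int32(proj([*(P+R@np.array([sx,sy])/1e3),zt],cc)*16+8)) for sy in(-35,35)]
            cv2.line(cc["pixels"],*[(int(a),int(b)) for a,b in q],(0,0,255),1,cv2.LINE_AA,4)
show(s,"s2.png",260,190,420,250,5)
E
```

```text
spare (array([0.37557404, 0.32472541]), np.float64(-0.02961246014768942), array([0.06582391, 0.01055428]))
fixed (array([0.59154911, 0.03861101]), np.float64(0.08197559310384432), array([0.0664881, 0.01131  ]))
lip (np.float32(0.080267385), (np.float32(0.58882916), np.float32(0.05106786)))
binrim (np.float32(-0.013038949), (np.float32(0.37100452), np.float32(0.2610835))) (np.float32(-0.04656954), (np.float32(0.49121496), np.float32(0.30006126)))
```

View pics/s2.png

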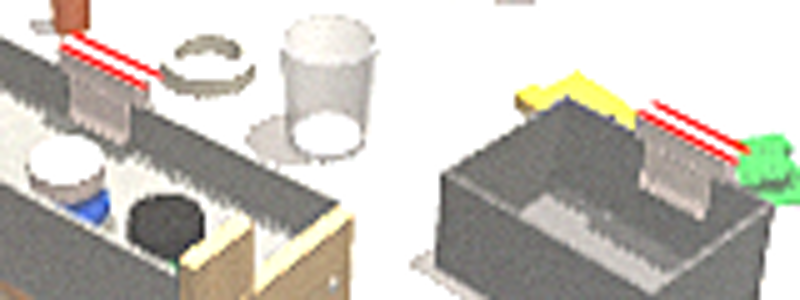

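The reprojected bars match the scene camera to about 2 mm, so I'm picking now.

```bash
python3 - <<'E'
from h import *
a=-0.035; p=[.3756,.3247]
for off in(np.pi/2,-np.pi/2):
    print(off,kin.ik([*p,.25],[np.pi,0,a+off]),kin.ik([.597,-.03,.25],[np.pi,0,.081+off]))
off=min((np.pi/2,-np.pi/2),key=lambda o:max(abs(q[5]) if q is not None else 9 for q in(kin.ik([*p,.25],[np.pi,0,a+o]),kin.ik([.597,-.03,.25],[np.pi,0,.081+o]))))
print("off",off)
o=[np.pi,0,a+off]
command_gripper(.05,25)
bot.reach([*p,.25],o); bot.move_l([*p,.087+.054],o)
f=sensors.observe(); print(f["t"],f["contact_force"].round(2),f["width"])
c=capture("top"); show(c,"t3.png",190,200,270,270,8)
command_gripper(0,30); f=sensors.observe(); print(f["t"],f["contact_force"].round(2),f["moment"].round(3),f["width"],f["position"])
E
```

```text
1.5707963267948966 [ 5.98594680e-01 -1.51765911e-02  1.58326915e+00 -4.44089210e-16
  1.57350009e+00  6.33594680e-01] [-0.14503898  0.20901048  1.33968097  0.          1.5929012  -0.22603898]
-1.5707963267948966 [ 0.59859468 -0.01517659  1.58326915  0.          1.57350009 -2.50799797] None
off 1.5707963267948966
5.4167 [-0.34  0.2   0.53] 0.05016213264632954
5.875 [0.13 0.19 3.  ] [-0.073 -0.004  0.025] 0.01329266226575339 [0.37601428 0.32498814 0.14193277]
```

```bash
python3 - <<'E'
from h import *
p0=sensors.observe()["position"]
bot.move_l([p0[0],p0[1],p0[2]+.115],feed=.1)
o2=[np.pi,0,.081+np.pi/2]
y=np.array([-np.sin(.081),np.cos(.081)])
t=np.array([.5905,.0386])-y*.092
bot.reach([*t,.26],o2); bot.move_l([*t,.108+.054+.052],o2,feed=.1)
f=sensors.observe(); print(f["t"],f["contact_force"].round(2),f["moment"].round(3),f["width"],f["position"])
s=capture("scene"); show(s,"s3.png",220,150,380,260,5)
c=capture("top"); im=c["pixels"]; show(c,"t3.png",290,120,400,200,7)
E
```

```text
9.4 [ 0.3   0.44 -0.05] [ 0.006 -0.002  0.077] 0.0135148136864047 [ 0.59802855 -0.05279005  0.21414412]
```

View pics/s3.png

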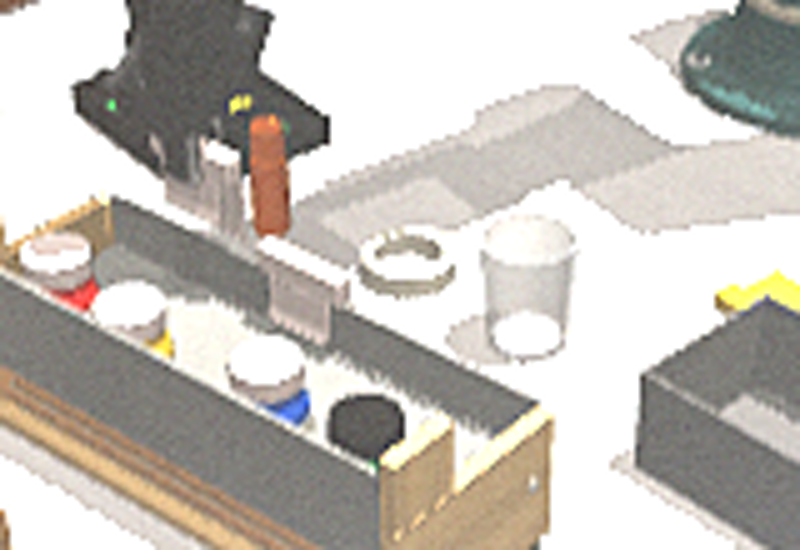

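View pics/t3.png

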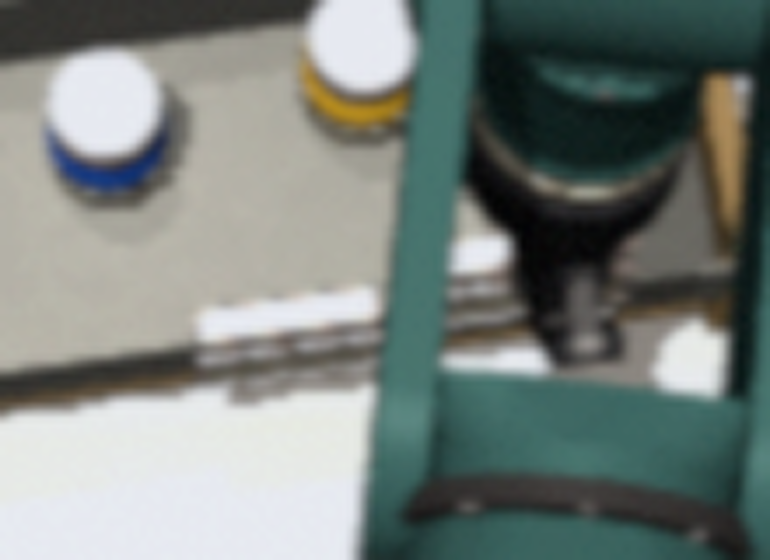

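```bash
python3 - <<'E'
from h import *
c=capture("top");s=capture("scene")
a=.081;X=np.array([np.cos(a),np.sin(a)]);Y=np.array([-np.sin(a),np.cos(a)]);p=sensors.observe()["position"]; zt=p[2]-.054-.002+.010
B=lambda d,e,z:np.array([*(p[:2]+X*d+Y*e),z])
F=lambda d,e,z:np.array([*(np.array([.5915,.0386])+X*d+Y*e),z])
for cc,n in((c,"top"),(s,"scene")):
    for G,z in((B,zt),(F,.118)):
        print(n,[proj(G(d,e,z),cc).round(1).tolist() for d,e in((-.007,.035),(.007,.035),(.007,-.035),(-.007,-.035))])
    im=cc["pixels"]
    for G,z in((B,zt),(F,.118)):
        for d in(-.007,.007):
            q=[tuple(int(v) for v in np.round((proj(G(d,e,z),cc))*16)) for e in(-.035,.035)]; cv2.line(im,*q,(0,0,255),1,cv2.LINE_AA,4)
a=[cv2.resize(cv2.convertScaleAbs(i["pixels"][y:y+28,x:x+64],alpha=1.7),None,fx=12,fy=10,interpolation=cv2.INTER_NEAREST) for i,x,y in((c,312,145),(s,245,172))]
cv2.imwrite("pics/o4.png",np.vstack(a))
E
```

```text
top [[353.6, 158.3], [352.7, 153.0], [380.1, 149.2], [381.0, 154.4]]
top [[317.6, 168.8], [316.9, 163.7], [343.3, 160.0], [344.1, 165.0]]
scene [[268.2, 179.7], [265.0, 181.5], [249.2, 174.2], [252.4, 172.5]]
scene [[290.8, 204.1], [287.8, 206.1], [271.0, 198.0], [274.2, 196.1]]
```

View pics/o4.png

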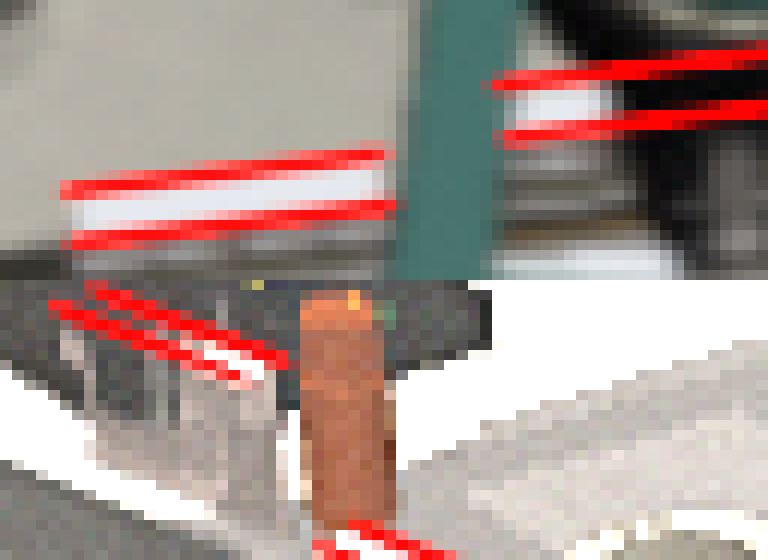

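Both projected bars sit on the images (within about 1 px), and the spare is upright, with its plate in front. Lowering over the lip with force checks.

```bash
cat >> h.py <<'E'
A=.081;X=np.array([np.cos(A),np.sin(A),0]);Y=np.array([-np.sin(A),np.cos(A),0]);Z=np.array([0,0,1.])
def st():
    o=sensors.observe(); f=o["contact_force"]; return o["t"],o["position"],np.array([f@X,f@Y,f[2]])
def step(tgt,feed=.03):
    bot.move_l(list(tgt),feed=feed); t,p,f=st(); return t,p,f
E
python3 - <<'E'
from h import *
t,p,f0=st(); T=p+X*.0005; print(f0.round(2))
for z in np.r_[.204:.1679:-.006]:
    T[2]=z; t,p,f=step(T,.05); print(round(t,2),round(z,3),p.round(4),(f-f0).round(2))
    if np.abs(f-f0).max()>4: break
s=capture("scene"); show(s,"s5.png",230,170,350,250,6)
E
```

```text
[ 0.65  0.41 -0.8 ]
9.95 0.204 [ 0.5986 -0.0531  0.2031] [-1.25 -0.6   0.13]
10.22 0.198 [ 0.5987 -0.053   0.1974] [-0.89  0.19 -0.12]
10.48 0.192 [ 0.5986 -0.053   0.1914] [ 0.08 -1.59  0.95]
10.75 0.186 [ 0.5986 -0.0531  0.1853] [-0.66  0.28  0.07]
11.02 0.18 [ 0.5986 -0.0531  0.1793] [-0.41  0.37  1.13]
11.28 0.174 [ 0.5986 -0.053   0.1733] [-0.55 -1.08 -0.23]
11.55 0.168 [ 0.5986 -0.053   0.1674] [-0.59 -0.07  0.04]
```

View pics/s5.png

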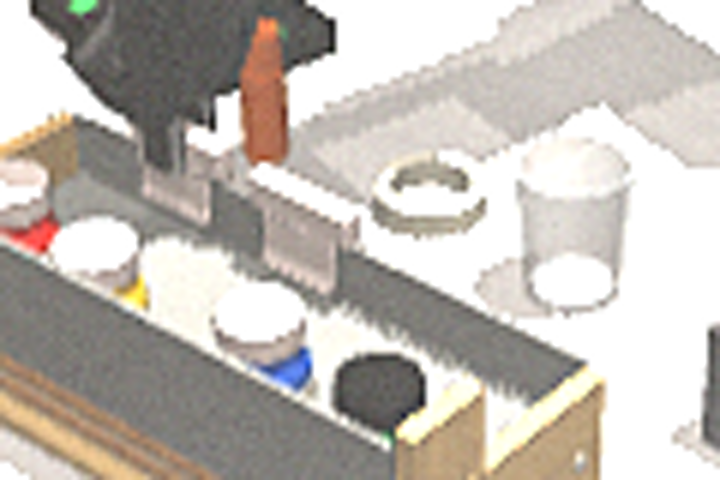

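The tongue is inside the tray behind the lip, and nothing is touching. Sliding toward the fixed holder.

```bash
python3 - <<'E'
from h import *
command_gripper(0,60)
t,p,f0=st(); f0=np.mean([st()[2] for _ in range(5)],0); T=p.copy(); T[2]=.1685; d=0; hit=0
while d<.032:
    d+= .004 if d<.012 else .0007
    t,p,f=step(T+Y*d,.03); print(round(t,2),round(d*1e3,1),p.round(4),(f-f0).round(1))
    if abs((f-f0)[0])>8: break
    if (f-f0)[1]<-3.5:
        bot.sleep(.05); f=st()[2]
        if (f-f0)[1]<-3.5: print("butt",(f-f0).round(1)); break
E
```

```text
12.1 4.0 [ 0.5987 -0.0489  0.1686] [0.1 0.1 0.7]
12.38 8.0 [ 0.5983 -0.0449  0.1685] [0.7 0.6 1.2]
12.67 12.0 [ 0.598  -0.041   0.1685] [ 0.7 -0.5  1.5]
12.92 12.7 [ 0.598  -0.0405  0.1685] [0.7 0.4 1.6]
13.17 13.4 [ 0.5979 -0.0398  0.1684] [ 0.2 -0.1  1.1]
13.42 14.1 [ 0.5979 -0.039   0.1685] [ 0.3 -0.5  1.6]
13.67 14.8 [ 0.5978 -0.0383  0.1685] [ 0.1 -0.3  0.6]
13.92 15.5 [ 0.5978 -0.0376  0.1685] [ 0.3 -0.8  0.5]
14.17 16.2 [ 0.5977 -0.0369  0.1685] [1.1 1.  0.9]
14.42 16.9 [ 0.5976 -0.0363  0.1685] [-0.3  0.4  1.4]
14.67 17.6 [ 0.5976 -0.0355  0.1685] [-0.5  0.7  0.6]
14.92 18.3 [ 0.5975 -0.0348  0.1685] [0.7 0.6 1.2]
15.17 19.0 [ 0.5975 -0.0341  0.1685] [ 0.1 -0.1  1.3]
15.42 19.7 [ 0.5974 -0.0334  0.1685] [1.  0.4 1.4]
15.67 20.4 [ 0.5973 -0.0328  0.1685] [ 0.1 -0.3  0.6]
15.92 21.1 [ 0.5973 -0.032   0.1685] [1.  0.  1.2]
16.17 21.8 [ 0.5972 -0.0314  0.1685] [0.6 0.9 0.4]
16.42 22.5 [ 0.5972 -0.0308  0.1685] [0.1 0.  1. ]
16.67 23.2 [ 0.5972 -0.0307  0.1686] [ 0.2 -3.3  1.3]
16.92 23.9 [ 0.5972 -0.0306  0.1686] [ 0.2 -4.8  0. ]
butt [ 1.3 -5.8  0.6]
```

```bash
python3 - <<'E'
from h import *
def avg(n=8):
    r=[]
    for _ in range(n): r.append(st()[2]); bot.sleep(.02)
    return np.mean(r,0)
t,p,_=st(); F0=avg(); print("raw",F0.round(2),p.round(4))
T=np.array([.5986,-.0530,.1685])+Y*.0243  # target a little past the butt
T=p+Y*.0006; T[2]=.1685; bot.move_l(list(T),feed=.02); print(avg().round(2))
z=.1685
while z>.148:
    z-=.0006; T[2]=z; t,p,f=step(T,.02); dz=f[2]-F0[2]; print(round(t,2),round(z,4),p.round(4),f.round(1))
    if dz>7:
        f=avg(5); dz=f[2]-F0[2]; print(" avg",f.round(2))
        if dz>9.3: break
bot.sleep(.3); f=avg(10); t,p,_=st(); print("end",t,f.round(2),(f-F0).round(2),p.round(4),sensors.observe()["width"],z)
s=capture("scene"); show(s,"s6.png",230,170,350,250,6)
c=capture("top"); show(c,"t6.png",290,130,400,200,7)
E
```

```text
raw [-0.14 -5.48 -0.49] [ 0.5972 -0.0306  0.1686]
[-0.31 -5.02 -1.17]
17.73 0.1679 [ 0.5972 -0.0306  0.1684] [-1.5 -5.4  1.2]
17.98 0.1673 [ 0.5973 -0.0306  0.1681] [-1.4 -5.8  1.2]
18.23 0.1667 [ 0.5975 -0.0306  0.1678] [-0.3 -4.5  1.4]
18.48 0.1661 [ 0.5976 -0.0306  0.1673] [-0.8 -4.9  2.5]
18.73 0.1655 [ 0.5977 -0.0306  0.1668] [-0.5 -4.1  2.7]
18.98 0.1649 [ 0.5978 -0.0306  0.1662] [ 0.4 -5.5  2.8]
19.23 0.1643 [ 0.5978 -0.0306  0.1657] [-0.1 -5.2  2.5]
19.48 0.1637 [ 0.5979 -0.0306  0.1651] [-0.6 -4.8  2.4]
19.73 0.1631 [ 0.5979 -0.0306  0.1651] [-0.9 -4.6  4.2]
19.98 0.1625 [ 0.5979 -0.0306  0.165 ] [-1.4 -3.8  6.1]
20.23 0.1619 [ 0.5979 -0.0306  0.165 ] [-2.4 -4.2  9. ]
 avg [-2.68 -4.35  8.23]
20.57 0.1613 [ 0.5979 -0.0306  0.165 ] [-3.6 -4.2  9.8]
 avg [-3.53 -4.61  9.93]
end 21.1167 [-3.67 -4.61 10.33] [-3.54  0.88 10.82] [ 0.5979 -0.0306  0.165 ] 0.01337218115319229 0.16130000000000014
```

View pics/s6.png

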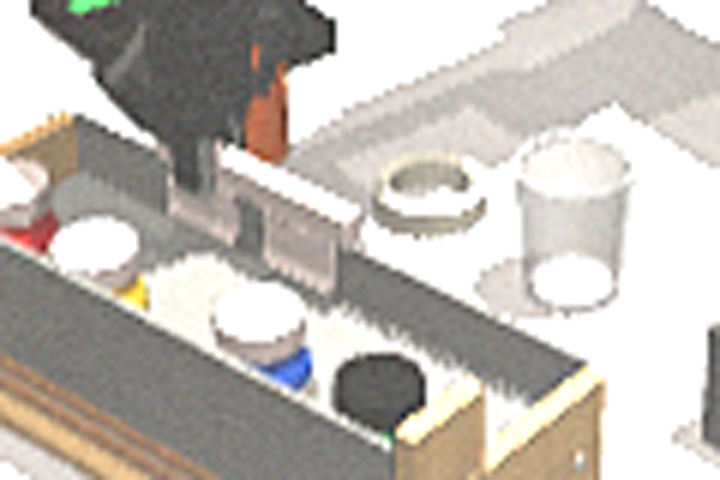

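The hard stop came at TCP z 0.165 (0.164 expected). The two bars are butted and level, and the push is steady at about 10 N. Handing in.

```bash
python3 - <<'E'
from h import *
print(st()); job.job_done()
E
```

```text
(21.2167, array([ 0.59786751, -0.03060818,  0.16503016]), array([-4.11169848, -4.38625069, 10.07316049]))
the job is handed in; nothing more can be done
```

The spare label holder is on the paint shelf's front lip, to the right of the fixed holder. I handed the job in at about 21 s with the arm still gripping it and pressing down.

- **Placing:** I lifted the white holder off the bin rim and hooked it over the lip, with the tongue behind. I then slid it left until it butted against the fixed holder, felt as about 5 N of side force roughly where I expected it. After that I pressed it down to a rigid stop.
- **Last checks:** The downward push was about 10 N, with about 4.4 N of side push still holding the two together. The stop came 1 mm higher than calculated, within what I could not tell exactly about the grip height. In the last scene picture the two bars are level and touching, and the visible jars, cup and tape roll look unmoved. The glue stick was partly hidden behind the gripper.
- **Small disagreements:** While pressing, a front-to-back force of about 4 N appeared and the tool drifted about 0.7 mm backwards. The lip line and the fixed bar, both measured from the top camera, differed by about 3 mm, but this did not affect the fit.

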